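Lock the sample bottles into the neck-rail rack

TASK

Put all the loose white sample bottles away in the bottle rack: turn the turnbutton clear of the gate, swing the gate wide open, and slide each bottle, upright, through the mouth and under the overhanging neck rails until it is wholly inside. Then shut the gate fully and turn the turnbutton squarely across it again so that the gate is held. Leave the beaker, the meter and the brown reagent bottle where they stand.

Things in the scene. Friction and masses are not known exactly. Their poses are not given: they have to be found in the camera images.
- rack: bottle rack fixed to the bench: white base plate 325 x 160 x 4 with one straight lane for up to four bottles in single file. Origin: at bench level under the lane's mouth, on its centre line; x runs level into the lane, y left when looking in, z up. Plate spans x -85 to 240, y -80 to 80. Numbers of the rack's parts below are mm in this frame (z above the bench)
- lane_mouth (a point): centre of the lane's mouth on the plate's top (0, 0, 4). Mouth flared: 75 wide at x 0, 58 at x 30; walls then 58 apart up to the end stop at x 228. A bottle is wholly inside when its axis is at x 26 or more; four fit with room to spare (52 each)
- rail_mid (a point): centre of the slot between the two steel neck rails (132, 0, 66). Rails overhang the lane from x 30 to 234, underside z 60, top z 66, slot 32 wide: a bottle's body passes under them, its neck and cap stand up through the slot; bottles come in or out only through the mouth
- apron (a point): middle of the open apron before the mouth (-50, 0, 4), plate top from x -85 to -10, where a bottle can be set down. Either side of it: gate hinge post at x -6, y 51 to 63, 82 high, and turnbutton post at x -22, y -60, 18 diameter, 52 high
- gate (a joint): upright steel frame gate, 80 long, 8 thick, z 16 to 78, on a vertical hinge at x -6, y 45. 0 = shut across the mouth; grows as its free end swings out to -x; 1.57 = straight out beside the apron; stop at 2.1. Direction from the hinge at angle a: (-sin a, -cos a). Stays where left (friction 0.04 N m)
- gate_hinge (a point): point on the gate's hinge axis, 120 above the bench
- gate_peg (a point): top centre of the gate's upright black grip peg, 12 diameter, z 78 to 120, on the gate's top bar, 35 from the hinge axis; pinch it from above
- turnbutton (a joint): black flat bar 12 wide, reaching 45 from a vertical pivot at x -22, y -60, z 52 to 62. 0 = squarely across, along +y before the gate's free end, which it then really holds shut; grows as it swings out to -x; clear of the gate from 1.0; stop at 2.0. Direction from the pivot at angle a: (-sin a, cos a). Stays where left (friction 0.03 N m)
- button_pivot (a point): point on the turnbutton's pivot axis, 116 above the bench
- button_peg (a point): top centre of the turnbutton's upright black peg, 12 diameter, z 62 to 116, 28 from the pivot axis; pinch it from above
- bottle1: one of up to four alike squat white plastic sample bottles with a paper label and a black screw cap; absent in some starts. Body 52 diameter, 42 high, shoulder sloping to a 22 neck at 54, cap 26 diameter from 70 to 100 (the top); 110 to 225 g, bottom-heavy (settled sediment). Origin: centre of its underside, z up the bottle. It stands on the bench at the start
- bottle2: one of up to four alike squat white plastic sample bottles with a paper label and a black screw cap; absent in some starts. Body 52 diameter, 42 high, shoulder sloping to a 22 neck at 54, cap 26 diameter from 70 to 100 (the top); 110 to 225 g, bottom-heavy (settled sediment). Origin: centre of its underside, z up the bottle. It stands on the bench at the start
- bottle3: one of up to four alike squat white plastic sample bottles with a paper label and a black screw cap; absent in some starts. Body 52 diameter, 42 high, shoulder sloping to a 22 neck at 54, cap 26 diameter from 70 to 100 (the top); 110 to 225 g, bottom-heavy (settled sediment). Origin: centre of its underside, z up the bottle. It stands on the bench at the start
- bottle4: one of up to four alike squat white plastic sample bottles with a paper label and a black screw cap; absent in some starts. Body 52 diameter, 42 high, shoulder sloping to a 22 neck at 54, cap 26 diameter from 70 to 100 (the top); 110 to 225 g, bottom-heavy (settled sediment). Origin: centre of its underside, z up the bottle. It stands on the bench at the start
- beaker: bystander: empty glass beaker, 80 diameter, 110 high; origin: centre of its underside
- meter: bystander: hand-held meter, 170 x 68 x 33, lying on the bench; origin: centre of its underside, x along its length
- reagent: bystander: brown glass reagent bottle, 60 diameter, 130 high; origin: centre of its underside
There are look-alikes about, which are no part of the job. Leave any pink or purple look-alike of the bottle1 alone.

How it is judged:
By the outcome, as a careful person would: the job done as asked, in the order asked, and still so for the second after the job is handed in, with the robot touching nothing.
Of bottle1, bottle2, bottle3, bottle4 only 2 to 4 are there at a start; the rules pass over those that are not, and their reading is None.
At some moment in a run one of bottle1, bottle2, bottle3, bottle4 may be knocked a few centimetres aside while the robot is not near it.
Once in a run the grip may slacken for a moment while it holds something.
It also fails if it takes over 210 s, if anything falls off the work surface, if the arm or the gripper's body presses on something with over 40 N, if the wrist force passes 120 N, or if a joint passes its speed limit or range.

ROBOT

A 6-joint arm with a two-finger parallel gripper is mounted at the origin on the work surface. World frame = base frame: x ahead of the robot, y to its left, z up, the work surface at z = 0. Lengths are in m, angles in rad, forces in N, time in s.
With the tool pointing down it reaches from about 0.375 to 0.9 m from the base axis. Payload 3.1 kg.
Tool frame: the origin (TCP) lies midway between the tips of the shut fingers; the grasp point (between the pads) lies 19 mm behind it (manip.pinch_z is the distance from the TCP to the grasp point, in m); z points along the fingers, y is the line along which they close (so a half turn about z gives the same grasp; the last joint's range is limited). The gripper opens to 85 mm and grips with 20 to 120 N. Pads are 22 mm wide; open, the fingers measure 114 mm over their backs; the gripper's body (76 mm by 85 mm) begins 54 mm behind the grasp point. The pads swing forward as they close: fully open they stand 13 mm farther back than shut.
Start: joints at [-1.474, 0.527, 1.433, -0, 1.181, -0.178], TCP at [0.17, -0.601, 0.231] pointing down, gripper open.
Joint ranges: [-3.08, 3.08], [-0.75, 2.2], [0.22, 2.44], [-1.43, 4.57], [0, 2.65], [-2.85, 2.85]. Speed limits (rad/s): [2.79, 2.79, 3.14, 3.14, 3.14, 3.14].

INTERFACE

Orientations are given as a unit quaternion [x, y, z, w].
In Python, from station import manip, viewer, ticket gives the robot as it stands.
- The arm moves only by the shell command python3 -m creep 'ROWS' [FORCE]. ROWS is JSON, a list of rows, each an object with "slide": the shift along the tool's x, y, z in cm, a list of three; "angular": the turn, a rotation vector about the tool's x, y, z in rad, a list of three; "claw": the opening, from -1 (shut) to 1 (fully open). A call has 1 to 10 rows; each row shifts and turns the commanded pose from where the row before left it, along the tool's axes as they then stand; what a row does not reach is not made up. A row lasts 1/12 s, in which the tool goes at most 41.7 mm and 7.16 degrees, less where a joint would pass 70% of its speed; a pose out of reach is approached as far as the arm can. A call with a gripper value outside its range is refused whole. The fingers move at their own pace and stop on an object; FORCE is the grip in N (left out, the last holds). Time passes only in rows, so rows that do not move let the fingers close. It gives the time, the measured TCP pose, the force, the opening and the grip force at its end, in the units of the state.
- manip.sense(): the state, without advancing time (a new reading comes with each control period).
- viewer.snapshot(name): name is "side" or "top" or "wrist"; returns the picture (420x560x3 uint8, blue, green, red); there is no depth.
- viewer.calibration(name): a dict with "fov_y" (degrees; the focal length in pixels is half the picture's height over the tangent of half this angle, whatever the lens; pixels are square), "cx", "cy" (the principal point, pixels), "T" (4x4, takes a point from camera to world coordinates); the wrist camera has in their place "tool_from_camera" (4x4, takes a point from camera to tool coordinates, whose origin is the TCP and whose axes are the flange's). Camera axes: x right, y up, looking along -z (the intrinsics and any distortion apply to the point x, -y, -z); pixel columns grow to the right and rows downward; lengths in m; the calibration is good to about 2 mm. The wrist camera is an equidistant fisheye: a pixel r from the principal point sees the ray r / f radians off the axis. A picture is of the moment at which its call begins: read the wrist's pose just before it. calibration takes no time and is no camera call.
- ticket.sign_off(): hands the job in; it is judged then, once.
The state is a dict: "t": time; "q": joint angles; "qd": joint speeds; "tau": joint torques, N m; "tcp_pos": TCP position; "tool_rot": TCP orientation; "force": force on the tool from outside, world axes, zero at the start; "ft_torque": the same for the moment, N m; "finger_gap": opening from 0.0 (shut) to 1.0 (fully open); "gripper_force": force on a finger pad.
Only numpy, scipy, OpenCV 4.12 (cv2) and the standard library are available. Lean on these libraries where they do the work, as an engineer would, in place of code of your own. Each camera call takes 0.05 s, during which the arm holds its last target. There are 200 camera calls.

## Working session

There is one attempt and no reset: what is moved stays moved. The work goes in short steps, Python scripts to look and compute and a shell command to move; the robot and the scene stay as the last step left them, time stands still between calls to the robot, and variables do not carry over. Pictures are saved under pics/ and viewed, at most 14 in all, crops included, and the job is handed in when it is done.

```bash
ls; mkdir -p pics; python3 - <<'E'
from station import manip, viewer
import cv2, numpy as np
np.set_printoptions(precision=4,suppress=True)
print(manip.sense(), manip.pinch_z)
for n in ['side','top','wrist']:
    cv2.imwrite(f'pics/{n}0.png',viewer.snapshot(n)); print(n,viewer.calibration(n))
E
```

```text
pics
{'t': 0.0, 'q': array([-1.4735,  0.5285,  1.4339,  0.    ,  1.1814, -0.1785]), 'qd': array([-0.0005,  0.0013, -0.0002, -0.0011, -0.0003, -0.    ]), 'tau': array([ -0.0006, -44.2348, -17.8023,  -0.0003,   0.0084,  -0.    ]), 'tcp_pos': array([ 0.1701, -0.6007,  0.2303]), 'tool_rot': array([ 0.9905,  0.1375,  0.    , -0.0011]), 'force': array([ 1.2013, -0.1225,  0.8131]), 'ft_torque': array([-0.0113, -0.0011,  0.0032]), 'gripper_force': 0.0, 'finger_gap': 1.0016364649975606} 0.0187
side {'fov_y': 45.69495430353769, 'cx': 280.32198307870107, 'cy': 202.5362912517352, 'T': array([[-0.8375,  0.3159, -0.4459, -0.0407],
       [-0.5463, -0.4652,  0.6966,  0.9731],
       [ 0.0126,  0.8269,  0.5621,  0.8941],
       [ 0.    ,  0.    ,  0.    ,  1.    ]])}
top {'fov_y': 45.65405024588952, 'cx': 284.2968591851903, 'cy': 204.9251582425327, 'T': array([[ 0.0218,  0.9923, -0.1223,  0.463 ],
       [-0.9997,  0.0205, -0.0118,  0.0011],
       [-0.0092,  0.1225,  0.9924,  1.1894],
       [ 0.    ,  0.    ,  0.    ,  1.    ]])}
wrist {'fov_y': 65.70646984690485, 'cx': 278.1252763876802, 'cy': 207.8965385580372, 'tool_from_camera': array([[-0.0009,  0.9492,  0.3148,  0.0832],
       [ 1.    ,  0.0008,  0.0004,  0.0009],
       [ 0.0002,  0.3148, -0.9492, -0.1414],
       [ 0.    ,  0.    ,  0.    ,  1.    ]])}
```

View pics/top0.png

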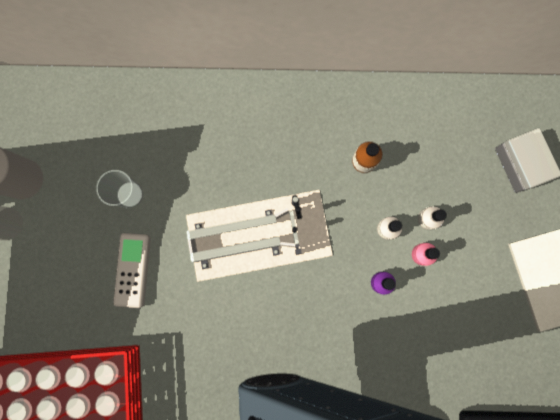

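View pics/side0.png

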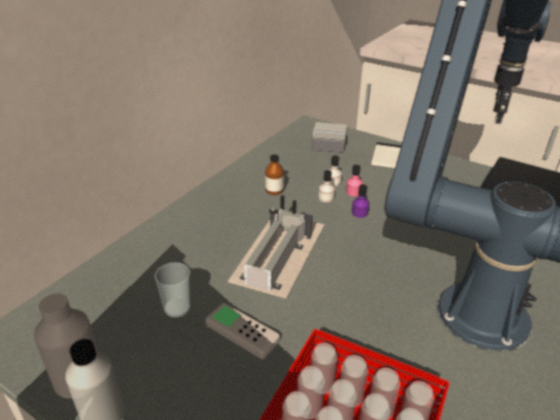

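Top view: the rack is at (258,235) with its mouth to the right. White bottles with black caps are at (390,227) and (433,216), and the look-alikes are pink (426,253) and purple (383,282). Side view agrees: whites at (327,188) and (335,172). I'll enlarge both views and check the wrist.

```bash
python3 - <<'E'
import cv2, numpy as np
t=cv2.imread('pics/top0.png');s=cv2.imread('pics/side0.png');w=cv2.imread('pics/wrist0.png')
cv2.imwrite('pics/topc.png',cv2.resize(t[135:310,180:460],None,fx=2.85,fy=2.85,interpolation=cv2.INTER_CUBIC))
a=cv2.resize(s[145:305,220:400],None,fx=3.7,fy=3.7,interpolation=cv2.INTER_CUBIC)
cv2.imwrite('pics/sidec.png',a)
E
```

```text
(no output)
```

View pics/topc.png

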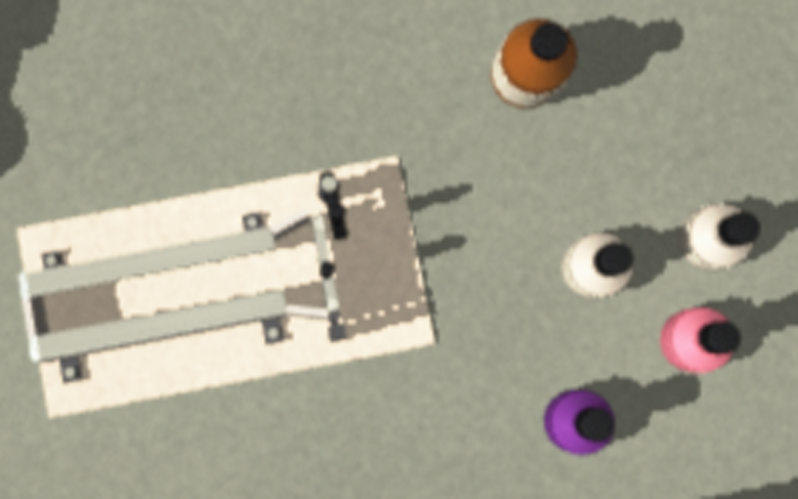

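View pics/sidec.png

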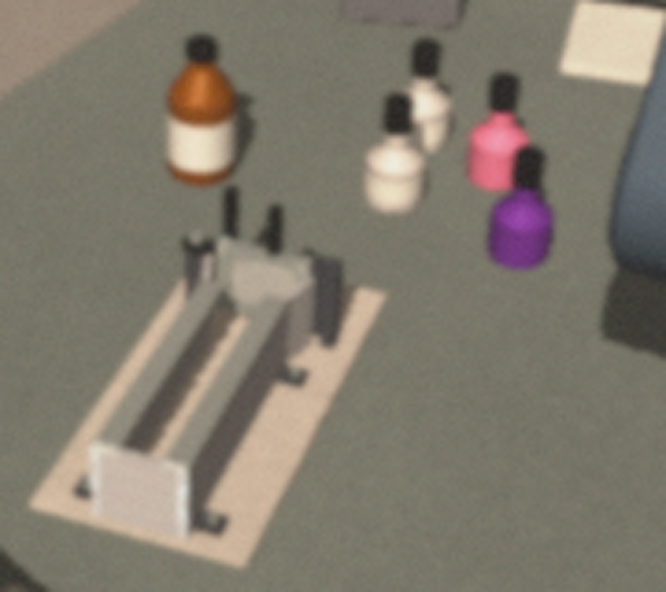

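View pics/wrist0.png

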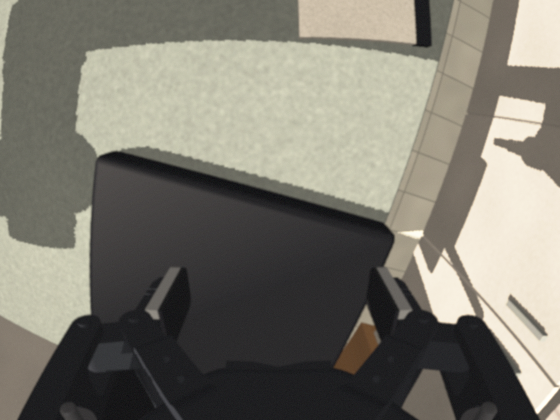

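Only two white bottles are in view; the other candidates are clearly pink or purple. The gate is shut and the turnbutton lies across it. Next, the pose fit.

```bash
cat > h.py <<'E'
from station import manip, viewer
import cv2, numpy as np
from scipy.optimize import least_squares
from scipy.spatial.transform import Rotation as R
np.set_printoptions(precision=4,suppress=True)
def cam(n,tcp=None,rot=None):
    c=viewer.calibration(n); f=210/np.tan(np.radians(c['fov_y']/2))
    if n=='wrist':
        T=np.eye(4);T[:3,:3]=R.from_quat(rot).as_matrix();T[:3,3]=tcp;T=T@c['tool_from_camera']
    else: T=c['T']
    return n,T,f,c['cx'],c['cy']
def proj(c,P):
    n,T,f,cx,cy=c; p=(np.atleast_2d(P)-T[:3,3])@T[:3,:3]; p=p*[1,-1,-1]
    r=np.hypot(p[:,0],p[:,1])+1e-12
    k=f*np.arctan2(r,p[:,2])/r if n=='wrist' else f/p[:,2]
    return np.c_[cx+k*p[:,0],cy+k*p[:,1]]
def ray(c,uv):
    n,T,f,cx,cy=c; d=(np.array(uv,float)-[cx,cy])/f
    if n=='wrist':
        r=np.hypot(*d)+1e-12; v=np.array([d[0]/r*np.sin(r),d[1]/r*np.sin(r),np.cos(r)])
    else: v=np.array([d[0],d[1],1])
    v=T[:3,:3]@(v*[1,-1,-1]); return T[:3,3],v/np.linalg.norm(v)
def onz(c,uv,z):
    o,v=ray(c,uv); return o+v*(z-o[2])/v[2]
def tri(rays):
    A=np.zeros((3,3));b=np.zeros(3)
    for o,v in rays:
        M=np.eye(3)-np.outer(v,v);A+=M;b+=M@o
    return np.linalg.solve(A,b)
def rackw(p,P):  # p=x,y,yaw, P in mm
    P=np.atleast_2d(np.array(P,float))/1000; c,s=np.cos(p[2]),np.sin(p[2])
    return np.c_[p[0]+c*P[:,0]-s*P[:,1],p[1]+s*P[:,0]+c*P[:,1],P[:,2]]
def snap(n):
    s=manip.sense(); return viewer.snapshot(n),cam(n,s['tcp_pos'],s['tool_rot'])
E
python3 - <<'E'
from h import *
ct,cs=cam('top'),cam('side')
tp=lambda u,v:(u/2.85+180-.3,v/2.85+135-.3); sp=lambda u,v:(u/3.7+220-.3,v/3.7+145-.3)
C=[(-85,-80,4),(-85,80,4),(240,-80,4),(240,80,4)]
ut=np.array([tp(399,155),tp(434,344),tp(17,228),tp(50,417)])
us=np.array([sp(385,290),sp(30,507),sp(245,568)])
def f(p):
    W=rackw(p,C); return np.r_[(proj(ct,W)-ut).ravel(),(proj(cs,W[[1,2,3]])-us).ravel()]
for w in (0,1):
    g=(lambda p:f(p)[:8]) if w==0 else f
    r=least_squares(g,[.5,-.1,1.6]); print(r.x,r.fun)
p=r.x
print('gatepeg',rackw(p,[(-6,10,120)]),proj(ct,rackw(p,[(-6,10,120)])),tp(325,268))
print('btnpeg',rackw(p,[(-22,-32,116)]),proj(ct,rackw(p,[(-22,-32,116)])))
# bottles: cap tops
for n,a,b in (('A',tp(613,255),sp(398,100)),('B',tp(739,226),sp(427,46))):
    X=tri([ray(ct,a),ray(cs,b)]);print(n,X, onz(ct,a,.1), onz(cs,b,.1))
for n,a in (('purple',tp(596,424)),('pink',tp(718,335))): print(n,onz(ct,a,.1))
E
```

```text
[ 0.5524 -0.0014  1.7797] [-0.4432  0.3271  0.4572 -0.2223  0.2745 -0.1097 -0.291   0.0115]
[ 0.5528 -0.002   1.7836] [-0.3498  0.0944  0.8096 -0.5125  0.4624  0.1713  0.1611  0.2519 -0.0434
  2.0947 -0.4022 -0.1084 -0.1859 -0.0447]
gatepeg [[ 0.5443 -0.01    0.12  ]] [[294.8511 228.5048]] (293.73508771929824, 228.73508771929824)
btnpeg [[ 0.5887 -0.0167  0.116 ]] [[298.3477 208.233 ]]
A [ 0.5582 -0.2277  0.1055] [ 0.5599 -0.2283  0.1   ] [ 0.5613 -0.2368  0.1   ]
B [ 0.5822 -0.3241  0.1055] [ 0.5842 -0.325   0.1   ] [ 0.5852 -0.334   0.1   ]
purple [ 0.4314 -0.2148  0.1   ]
pink [ 0.5005 -0.3077  0.1   ]
```

```bash
python3 -m creep '[{"slide":[1.5,-1.3,0],"angular":[0,0,0.065],"claw":-0.2},{"slide":[2.65,-2.42,0],"angular":[0,0,0],"claw":-0.2},{"slide":[2.65,-2.42,0],"angular":[0,0,0],"claw":-0.2},{"slide":[2.65,-2.42,0],"angular":[0,0,0],"claw":-0.2},{"slide":[2.65,-2.42,0],"angular":[0,0,0],"claw":-0.2},{"slide":[2.65,-2.42,0],"angular":[0,0,0],"claw":-0.2},{"slide":[2.65,-2.42,0],"angular":[0,0,0],"claw":-0.2},{"slide":[2.65,-2.42,0],"angular":[0,0,0],"claw":-0.2},{"slide":[2.65,-2.42,0],"angular":[0,0,0],"claw":-0.2},{"slide":[2.65,-2.42,0],"angular":[0,0,0],"claw":-0.2}]' 40
python3 -m creep '[{"slide":[2.65,-2.42,0],"angular":[0,0,0],"claw":-0.2},{"slide":[2.65,-2.42,0],"angular":[0,0,0],"claw":-0.2},{"slide":[2.65,-2.42,0],"angular":[0,0,0],"claw":-0.2},{"slide":[2.65,-2.42,0],"angular":[0,0,0],"claw":-0.2},{"slide":[2.65,-2.42,0],"angular":[0,0,0],"claw":-0.2},{"slide":[2.65,-2.42,0],"angular":[0,0,0],"claw":-0.2},{"slide":[2.65,-2.42,0],"angular":[0,0,0],"claw":-0.2},{"slide":[1.5,-2,0],"angular":[0,0,0],"claw":-0.2},{"slide":[0,0,0],"angular":[0,0,0],"claw":-0.2},{"slide":[0,0,0],"angular":[0,0,0],"claw":-0.2}]'
```

```text
t: 0.98
tcp_pos: [0.3694, -0.3202, 0.2312]
tool_rot: [0.994, 0.105, -0.0, -0.0]
force: [1.7, -0.8, -0.6]
finger_gap: 0.396
gripper_force: 0.0
t: 1.82
tcp_pos: [0.5253, -0.0934, 0.231]
tool_rot: [0.994, 0.107, -0.0, -0.0]
force: [-0.3, -0.3, -0.5]
finger_gap: 0.403
gripper_force: 0.0
```

```bash
python3 - <<'E'
from h import *
s=manip.sense();print(s['t'],s['tcp_pos'],s['tool_rot'],s['q'],s['finger_gap'])
im,c=snap('wrist');cv2.imwrite('pics/w1.png',im)
p=[.5526,-.0016,1.7810]
for n,P in dict(gp=(-6,10,120),bp=(-22,-32,116),hinge=(-6,57,82),c1=(-85,-80,4),c2=(-85,80,4),r1=(30,16,66),r2=(30,-16,66)).items(): print(n,proj(c,rackw(p,[P])))
E
```

```text
1.8167 [ 0.5253 -0.0934  0.231 ] [ 0.9943  0.1068 -0.0004 -0.    ] [-0.3854  0.4055  1.6615 -0.0004  1.0754  0.9715] 0.4026588932098706
gp [[181.2061 164.9764]]
bp [[199.2289 112.0771]]
hinge [[196.0282 205.5991]]
c1 [[278.7535  66.1037]]
c2 [[278.3029 203.8911]]
r1 [[162.8611 161.3694]]
r2 [[160.8485 129.4197]]
```

View pics/w1.png

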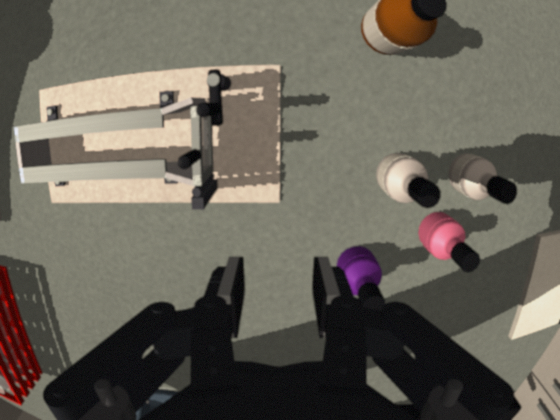

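Wrist view: the whole rack is visible (plate corners at (281,66) and (281,203), gate peg near (185,159)), and the predictions land within a few pixels. I'll enlarge it to place the pegs.

```bash
python3 - <<'E'
import cv2
w=cv2.imread('pics/w1.png'); cv2.imwrite('pics/w1c.png',cv2.resize(w[55:215,140:290],None,fx=3.7,fy=3.7,interpolation=cv2.INTER_CUBIC))
E
```

```text
(no output)
```

View pics/w1c.png

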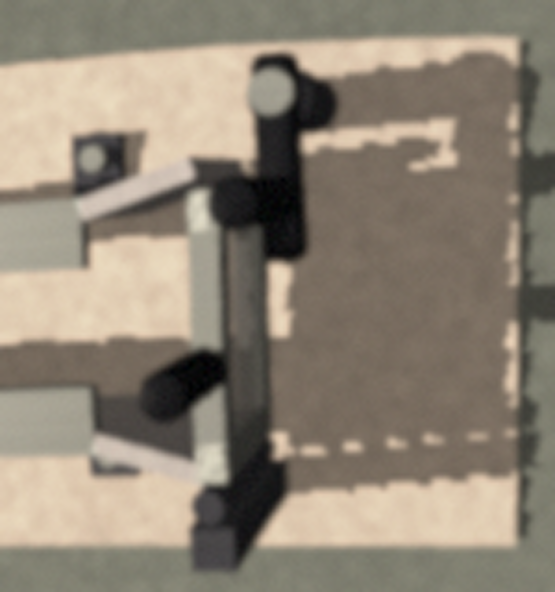

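```bash
cat > fitr.py <<'E'
from h import *
tcp,rot=[0.5253,-0.0934,0.231],[0.9943,0.1068,-0.0004,0]
c=cam('wrist',tcp,rot); ct=cam('top')
u=lambda a,b:(a/3.7+140-.35,b/3.7+55-.35)
C=[(-85,-80,4),(-85,80,4),(30,16,66),(30,-16,66),(-6,10,120),(-22,-32,116),(-22,-60,62)]
uw=np.array([u(519,38),u(519,547),u(93,388),u(84,268),u(163,396),u(236,201),u(272,90)])
tp=lambda u,v:(u/2.85+180-.3,v/2.85+135-.3)
D=[(-85,-80,4),(-85,80,4),(240,-80,4),(240,80,4)]
ut=np.array([tp(399,155),tp(434,344),tp(17,228),tp(50,417)])
gw=lambda p:(proj(c,rackw(p,C))-uw).ravel()
gt=lambda p:(proj(ct,rackw(p,D))-ut).ravel()
for g in (gw,lambda p:np.r_[gw(p)*.8,gt(p)*1.5]):
    r=least_squares(g,[.55,0,1.78],loss='soft_l1');print(r.x,r.fun.reshape(-1,2))
a=tri([ray(c,u(163,396)),ray(ct,(293.7,228.7))]);print('gate peg triangulated',a)
p=r.x;print(rackw(p,[(-22,-32,116),(-6,10,120)]))
E
python3 fitr.py
```

```text
[ 0.5552 -0.0031  1.7815] [[ 0.6372 -0.7433]
 [ 0.1474 -0.3702]
 [-0.1863 -0.3253]
 [ 0.2886  0.0579]
 [-0.2871  0.6177]
 [-1.8212  0.278 ]
 [ 0.9819  0.1155]]
[ 0.5547 -0.0028  1.7842] [[-0.0002 -0.4499]
 [-0.068  -0.1612]
 [-0.4505  0.161 ]
 [-0.1489  0.4895]
 [-0.6357  0.9143]
 [-2.008   0.6258]
 [ 0.2515  0.431 ]
 [-0.0652 -1.0447]
 [ 1.7373 -2.0054]
 [ 1.2133 -0.8223]
 [ 0.8273 -0.7484]]
gate peg triangulated [ 0.5445 -0.0078  0.1077]
[[ 0.5906 -0.0175  0.116 ]
 [ 0.5462 -0.0107  0.12  ]]
```

```bash
python3 -m creep '[{"slide":[2.63,-1.97,0],"angular":[0,0,0],"claw":-0.2},{"slide":[2.63,-1.97,0],"angular":[0,0,0],"claw":-0.2},{"slide":[2.63,-1.97,0],"angular":[0,0,0],"claw":-0.2},{"slide":[0,0,2.5],"angular":[0,0,0],"claw":-0.2},{"slide":[0,0,2.5],"angular":[0,0,0],"claw":-0.2},{"slide":[0,0,2],"angular":[0,0,0],"claw":-0.2},{"slide":[0,0,2],"angular":[0,0,0],"claw":-0.2},{"slide":[0,0,0],"angular":[0,0,0],"claw":-0.2},{"slide":[0,0,0],"angular":[0,0,0],"claw":-0.2}]' 30
python3 - <<'E'
from h import *
s=manip.sense();print(s['tcp_pos'],s['force'])
im,c=snap('wrist');cv2.imwrite('pics/w2.png',im[:,:])
E
```

```text
t: 2.62
tcp_pos: [0.5889, -0.0217, 0.1404]
tool_rot: [0.995, 0.104, -0.001, -0.0]
force: [1.0, -0.3, -0.3]
finger_gap: 0.402
gripper_force: 0.0
[ 0.5889 -0.0217  0.1404] [ 0.9937 -0.3308 -0.2583]
```

View pics/w2.png

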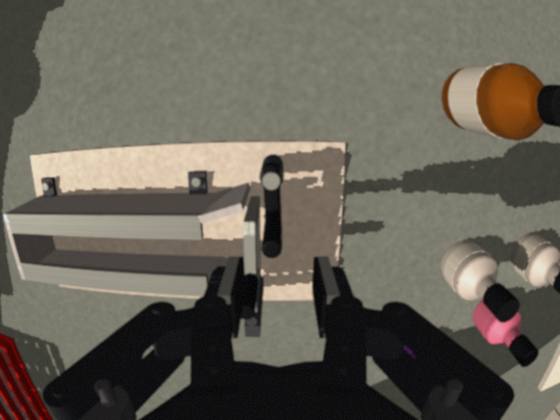

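```bash
python3 - <<'E'
from h import *
s=manip.sense();c=cam('wrist',s['tcp_pos'],s['tool_rot']);p=[.5548,-.0028,1.7825]
for n,P in dict(bp=(-22,-32,116),gp=(-6,10,120),post=(-22,-60,62),barend=(-22,-15,62)).items(): print(n,rackw(p,[P]),proj(c,rackw(p,[P])))
print(proj(c,s['tcp_pos']), onz(c,(272,247),.116), onz(c,(271,180),.062))
E
```

```text
bp [[ 0.5907 -0.0176  0.116 ]] [[270.1239 251.7441]]
gp [[ 0.5463 -0.0108  0.12  ]] [[245.2122 314.5904]]
post [[ 0.6181 -0.0117  0.062 ]] [[271.4513 181.3264]]
barend [[ 0.5741 -0.0212  0.062 ]] [[272.0618 240.3762]]
[[276.8223 276.8107]] [ 0.5939 -0.018   0.116 ] [ 0.619  -0.0112  0.062 ]
```

```bash
python3 -m creep '[{"slide":[0.4,-0.27,0],"angular":[0,0,0],"claw":-0.2},{"slide":[0,0,2],"angular":[0,0,0],"claw":-0.2},{"slide":[0,0,2],"angular":[0,0,0],"claw":-0.2},{"slide":[0,0,1.5],"angular":[0,0,0],"claw":-0.2},{"slide":[0,0,0],"angular":[0,0,0],"claw":-0.2},{"slide":[0,0,0],"angular":[0,0,0],"claw":-1},{"slide":[0,0,0],"angular":[0,0,0],"claw":-1},{"slide":[0,0,0],"angular":[0,0,0],"claw":-1},{"slide":[0,0,0],"angular":[0,0,0],"claw":-1},{"slide":[0,0,0],"angular":[0,0,0],"claw":-1}]' 30
```

```text
t: 3.5
tcp_pos: [0.5945, -0.0171, 0.0879]
tool_rot: [0.994, 0.105, 0.001, 0.0]
force: [0.3, 0.6, 5.3]
finger_gap: 0.131
gripper_force: 29.7
```

```bash
python3 -m creep '[{"slide":[0.09,0.69,0],"angular":[0,0,0],"claw":-1},{"slide":[0.26,0.65,0],"angular":[0,0,0],"claw":-1},{"slide":[0.41,0.57,0],"angular":[0,0,0],"claw":-1},{"slide":[0.54,0.45,0],"angular":[0,0,0],"claw":-1},{"slide":[0.63,0.3,0],"angular":[0,0,0],"claw":-1},{"slide":[0.68,0.14,0],"angular":[0,0,0],"claw":-1},{"slide":[0.7,-0.04,0],"angular":[0,0,0],"claw":-1},{"slide":[0.4,-0.1,0],"angular":[0,0,0],"claw":-1},{"slide":[0,0,0],"angular":[0,0,0],"claw":-1},{"slide":[0,0,0],"angular":[0,0,0],"claw":-1}]'
```

```text
t: 4.33
tcp_pos: [0.6349, -0.0351, 0.0873]
tool_rot: [0.994, 0.105, -0.0, -0.0]
force: [-2.0, 0.6, 5.2]
finger_gap: 0.126
gripper_force: 29.8
```

```bash
python3 -m creep '[{"slide":[0,0,0],"angular":[0,0,0],"claw":-0.2},{"slide":[0,0,0],"angular":[0,0,0],"claw":-0.2},{"slide":[0,0,0],"angular":[0,0,0],"claw":-0.2},{"slide":[0,0,-2],"angular":[0,0,0],"claw":-0.2},{"slide":[0,0,-3.5],"angular":[0,0,0],"claw":-0.2},{"slide":[-2.71,-1.42,-1],"angular":[0,0,0],"claw":-0.2},{"slide":[-2.71,-1.42,0],"angular":[0,0,0],"claw":-0.2},{"slide":[-2.71,-1.42,0],"angular":[0,0,0],"claw":-0.2},{"slide":[0,0,0],"angular":[0,0,0],"claw":-0.2},{"slide":[0,0,0],"angular":[0,0,0],"claw":-0.2}]'
python3 - <<'E'
from h import *
s=manip.sense();im,c=snap('wrist');cv2.imwrite('pics/w3.png',im);p=[.5548,-.0028,1.7825]
a=1.9
for n,P in dict(bp=(-22-28*np.sin(a),-60+28*np.cos(a),116),gp=(-6,10,120)).items(): print(n,rackw(p,[P]),proj(c,rackw(p,[P])))
print(s['tcp_pos'],proj(c,s['tcp_pos']))
E
```

```text
t: 5.17
tcp_pos: [0.5449, -0.0099, 0.1513]
tool_rot: [0.994, 0.105, -0.001, -0.0]
force: [0.6, -0.1, -0.1]
finger_gap: 0.401
gripper_force: 0.0
bp [[ 0.6325 -0.0357  0.116 ]] [[356.767  110.9033]]
gp [[ 0.5463 -0.0108  0.12  ]] [[278.9251 247.8807]]
[ 0.5449 -0.0099  0.1513] [[276.8142 276.809 ]]
```

View pics/w3.png

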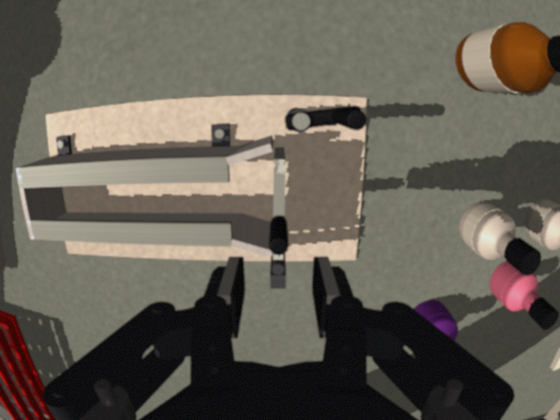

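```bash
python3 -m creep '[{"slide":[0.4,0.1,0.5],"angular":[0,0,0],"claw":-0.2},{"slide":[0,0,2],"angular":[0,0,0],"claw":-0.2},{"slide":[0,0,2],"angular":[0,0,0],"claw":-0.2},{"slide":[0,0,1.7],"angular":[0,0,0],"claw":-0.2},{"slide":[0,0,0],"angular":[0,0,0],"claw":-1},{"slide":[0,0,0],"angular":[0,0,0],"claw":-1},{"slide":[0,0,0],"angular":[0,0,0],"claw":-1},{"slide":[0,0,0],"angular":[0,0,0],"claw":-1}]' 30
```

```text
t: 5.88
tcp_pos: [0.5511, -0.0108, 0.0882]
tool_rot: [0.994, 0.105, -0.0, -0.0]
force: [2.4, 0.1, -17.5]
finger_gap: 0.127
gripper_force: 29.1
```

```bash
python3 -m creep '[{"slide":[-0.11,0.87,0],"angular":[0,0,0],"claw":-1},{"slide":[-0.32,0.81,0],"angular":[0,0,0],"claw":-1},{"slide":[-0.51,0.71,0],"angular":[0,0,0],"claw":-1},{"slide":[-0.67,0.56,0],"angular":[0,0,0],"claw":-1},{"slide":[-0.79,0.38,0],"angular":[0,0,0],"claw":-1},{"slide":[-0.86,0.17,0],"angular":[0,0,0],"claw":-1},{"slide":[-0.87,-0.05,0],"angular":[0,0,0],"claw":-1},{"slide":[-0.84,-0.26,0],"angular":[0,0,0],"claw":-1},{"slide":[0,0,0],"angular":[0,0,0],"claw":-1},{"slide":[0,0,0],"angular":[0,0,0],"claw":-1}]'
python3 -m creep '[{"slide":[0,0,0],"angular":[0,0,0],"claw":-0.2},{"slide":[0,0,0],"angular":[0,0,0],"claw":-0.2},{"slide":[0,0,0],"angular":[0,0,0],"claw":-0.2},{"slide":[0,0,-2],"angular":[0,0,0],"claw":-0.2},{"slide":[0,0,-3],"angular":[0,0,0],"claw":-0.2},{"slide":[0,0,-3],"angular":[0,0,0],"claw":-0.2},{"slide":[0,1.5,-3],"angular":[0,0,0],"claw":-0.2},{"slide":[0.5,3,-2],"angular":[0,0,0],"claw":-0.2},{"slide":[1,3,0],"angular":[0,0,0],"claw":-0.2},{"slide":[1,3,0],"angular":[0,0,0],"claw":-0.2}]'
python3 -m creep '[{"slide":[1,3,0],"angular":[0,0,0],"claw":-0.2},{"slide":[0.5,2,0],"angular":[0,0,0],"claw":-0.2},{"slide":[0,0,0],"angular":[0,0,0],"claw":-0.2},{"slide":[0,0,0],"angular":[0,0,0],"claw":-0.2}]'
python3 - <<'E'
from h import *
s=manip.sense();print(s['tcp_pos'],s['tool_rot']);im,c=snap('wrist');cv2.imwrite('pics/w4.png',im);cv2.imwrite('pics/t4.png',snap('top')[0])
print(proj(c,[[.559,-.228,.1],[.584,-.325,.1]]))
E
```

```text
t: 6.72
tcp_pos: [0.5112, -0.0483, 0.0898]
tool_rot: [0.995, 0.102, 0.003, -0.003]
force: [7.9, 17.5, -12.1]
finger_gap: 0.105
gripper_force: 28.9
t: 7.55
tcp_pos: [0.5567, -0.1518, 0.223]
tool_rot: [0.994, 0.105, 0.003, 0.002]
force: [1.2, 0.2, -0.4]
finger_gap: 0.403
gripper_force: 0.0
t: 7.88
tcp_pos: [0.5804, -0.197, 0.2199]
tool_rot: [0.995, 0.104, 0.0, 0.0]
force: [-1.0, 0.9, 0.2]
finger_gap: 0.402
gripper_force: 0.0
[ 0.5804 -0.197   0.2199] [0.9946 0.104  0.0003 0.0003]
[[306.9622 233.9415]
 [414.1228 227.9736]]
```

View pics/w4.png

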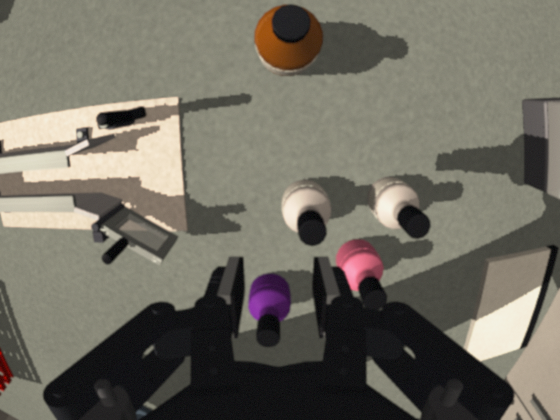

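The gate stands open at about 2.0 (free end near (165,250)) and the button is clear near (130,117). The white cap tops are at about (312,233) for A and (416,223) for B. Pink (372,293) and purple (268,330) are not to be touched.

```bash
python3 - <<'E'
from h import *
s=manip.sense();c=cam('wrist',s['tcp_pos'],s['tool_rot']);im=cv2.imread('pics/w4.png')
for z in (.1,): 
  for uv in ((312,233),(416,224)): print(onz(c,uv,z))
# outline overlay of the fitted cap tops
def ring(im,c,x,y,z,r): 
    t=np.linspace(0,2*np.pi,40);q=proj(c,np.c_[x+r*np.cos(t),y+r*np.sin(t),0*t+z]);return q
k=4;cr=cv2.resize(im[170:260,270:440],None,fx=k,fy=k,interpolation=cv2.INTER_CUBIC)
for uv in ((312,233),(416,224)):
    X=onz(c,uv,.1);
    for z,r in ((.1,.013),(.07,.013),(.021,.026)):
        q=(ring(im,c,X[0],X[1],z,r)-[270,170])*k; cv2.polylines(cr,[q.astype(int)],True,(0,0,255),1)
cv2.imwrite('pics/w4c.png',cr)
d=R.from_quat(s['tool_rot']).as_matrix()
for uv in ((312,233),(416,224)): print((d.T@(onz(c,uv,.1)-s['tcp_pos']))*100)
E
```

```text
[ 0.5599 -0.2298  0.1   ]
[ 0.5875 -0.3229  0.1   ]
[-2.6398  3.0174 11.9546]
[-1.8919 12.6963 11.9455]
```

View pics/w4c.png

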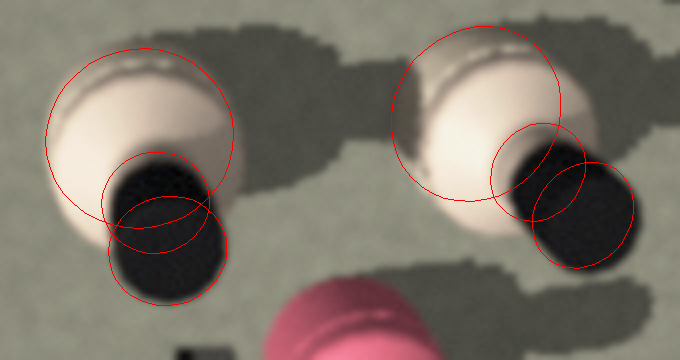

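Both cap tops fit, and A and B are confirmed as white. I'll take A first.

```bash
python3 -m creep '[{"slide":[-1.3,1.5,0],"angular":[0,0,0],"claw":0.2},{"slide":[-1.3,1.6,0],"angular":[0,0,0],"claw":0.2},{"slide":[0,0,3],"angular":[0,0,0],"claw":0.2},{"slide":[0,0,3.5],"angular":[0,0,0],"claw":0.2},{"slide":[0,0,3],"angular":[0,0,0],"claw":0.2},{"slide":[0,0,2.5],"angular":[0,0,0],"claw":0.2},{"slide":[0,0,2],"angular":[0,0,0],"claw":0.2},{"slide":[0,0,1],"angular":[0,0,0],"claw":0.2},{"slide":[0,0,0],"angular":[0,0,0],"claw":0.2},{"slide":[0,0,0],"angular":[0,0,0],"claw":0.2}]' 40
python3 -m creep '[{"slide":[0,0,0],"angular":[0,0,0],"claw":-1},{"slide":[0,0,0],"angular":[0,0,0],"claw":-1},{"slide":[0,0,0],"angular":[0,0,0],"claw":-1},{"slide":[0,0,0],"angular":[0,0,0],"claw":-1},{"slide":[0,0,0],"angular":[0,0,0],"claw":-1}]' 50
```

```text
t: 8.82
tcp_pos: [0.5615, -0.2305, 0.0697]
tool_rot: [0.994, 0.106, -0.0, -0.0]
force: [-0.8, 0.1, 1.5]
finger_gap: 0.605
gripper_force: 0.0
t: 9.23
tcp_pos: [0.5628, -0.2318, 0.0713]
tool_rot: [0.994, 0.105, 0.001, 0.001]
force: [-0.4, 0.3, 6.8]
finger_gap: 0.29
gripper_force: 49.6
```

```bash
python3 -m creep '[{"slide":[0,0,-1],"angular":[0,0,0],"claw":-1},{"slide":[0,0,-1.5],"angular":[0,0,0],"claw":-1},{"slide":[0.6,-2,-0.5],"angular":[0,0,0],"claw":-1},{"slide":[0.9,-2.6,0],"angular":[0,0,0],"claw":-1},{"slide":[0.9,-2.6,0],"angular":[0,0,0],"claw":-1},{"slide":[0.9,-2.6,0],"angular":[0,0,0],"claw":-1},{"slide":[0.7,-2.6,0],"angular":[0,0,0],"claw":-1},{"slide":[0,-2.6,0],"angular":[0,0,0],"claw":-1},{"slide":[0,-1.3,0],"angular":[0,0,0],"claw":-1},{"slide":[0,0,0],"angular":[0,0,0],"claw":-1}]'
python3 - <<'E'
from h import *
s=manip.sense();p=[.5548,-.0028,1.7825]
d=s['tcp_pos'][:2]-p[:2];c_,s_=np.cos(p[2]),np.sin(p[2]);print('rack',d@[c_,s_]*1e3,d@[-s_,c_]*1e3, s['tcp_pos'],s['gripper_force'],s['finger_gap'])
im,c=snap('wrist');cv2.imwrite('pics/w5.png',im);im,c=snap('side');cv2.imwrite('pics/s5.png',im)
E
```

```text
t: 10.07
tcp_pos: [0.5646, -0.0604, 0.0993]
tool_rot: [0.994, 0.107, -0.002, -0.001]
force: [-0.1, 0.3, -2.2]
finger_gap: 0.289
gripper_force: 49.6
rack -58.36589125081831 2.5627498412011676 [ 0.5646 -0.0604  0.0993] 49.5655757188797 0.28869434721993525
```

View pics/w5.png

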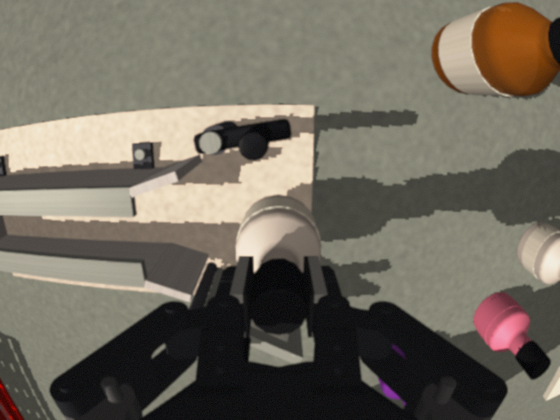

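The bottle is held upright over the apron. The button is open near (245,140) and the lane is at left. I'll measure the lateral offset between bottle and slot in this same image.

```bash
python3 - <<'E'
from h import *
s=manip.sense();c=cam('wrist',s['tcp_pos'],s['tool_rot']);g=cv2.cvtColor(cv2.imread('pics/w5.png'),cv2.COLOR_BGR2GRAY)
p=[.5548,-.0028,1.7825];c_,s_=np.cos(p[2]),np.sin(p[2])
rk=lambda X:np.round(np.array([(X[:2]-p[:2])@[c_,s_],(X[:2]-p[:2])@[-s_,c_]])*1e3,1)
for u in (60,120): print(u,[(v,int(np.mean(g[v,u-2:u+3]))) for v in range(182,292,3)])
print([(v,int(np.mean(g[v,276:281]))) for v in range(185,215,2)])
print('pred rail edges y-16,+16 at x=40',proj(c,rackw(p,[(40,-16,66),(40,16,66),(90,-16,66),(90,16,66)])))
for z in (.026,.030): print('bottle far edge rack',rk(onz(c,(278,197),z)),'tcp',rk(s['tcp_pos']))
print('bottle row240 sides',rk(onz(c,(237,242),.05)),rk(onz(c,(320,242),.05)))
E
```

```text
60 [(182, 76), (185, 75), (188, 91), (191, 193), (194, 192), (197, 195), (200, 195), (203, 190), (206, 190), (209, 186), (212, 184), (215, 193), (218, 218), (221, 132), (224, 112), (227, 112), (230, 109), (233, 111), (236, 109), (239, 78), (242, 76), (245, 76), (248, 75), (251, 76), (254, 62), (257, 117), (260, 166), (263, 167), (266, 169), (269, 164), (272, 163), (275, 163), (278, 172), (281, 204), (284, 135), (287, 136), (290, 134)]
120 [(182, 77), (185, 69), (188, 150), (191, 174), (194, 177), (197, 175), (200, 173), (203, 171), (206, 173), (209, 169), (212, 167), (215, 172), (218, 209), (221, 142), (224, 114), (227, 113), (230, 112), (233, 110), (236, 112), (239, 111), (242, 78), (245, 76), (248, 76), (251, 76), (254, 77), (257, 72), (260, 60), (263, 152), (266, 161), (269, 162), (272, 161), (275, 161), (278, 159), (281, 159), (284, 163), (287, 209), (290, 151)]
[(185, 217), (187, 217), (189, 220), (191, 222), (193, 213), (195, 121), (197, 89), (199, 96), (201, 96), (203, 95), (205, 123), (207, 145), (209, 83), (211, 87), (213, 120)]
pred rail edges y-16,+16 at x=40 [[114.675  220.2473]
 [123.2918 265.3873]
 [ 55.2874 219.2871]
 [ 65.3033 261.1081]]
bottle far edge rack [-62.7 -18.7] tcp [-62.    1.1]
bottle far edge rack [-62.7 -19.9] tcp [-62.    1.1]
bottle row240 sides [-36.1   4.4] [-89.8   4.5]
```

```bash
python3 -m creep '[{"slide":[0.25,0,0],"angular":[0,0,0],"claw":-1},{"slide":[0.2,0,0.7],"angular":[0,0,0],"claw":-1},{"slide":[0,0,0.8],"angular":[0,0,0],"claw":-1},{"slide":[0,0,0.7],"angular":[0,0,0],"claw":-1},{"slide":[0,0,0],"angular":[0,0,0],"claw":-1},{"slide":[0,0,0],"angular":[0,0,0],"claw":-1}]'
cat >> h.py <<'E'
P=[.5548,-.0028,1.7825]
def rk(X): 
    c,s=np.cos(P[2]),np.sin(P[2]);d=np.array(X[:2])-P[:2];return np.round([d@[c,s]*1e3,d@[-s,c]*1e3],1)
E
python3 - <<'E'
from h import *
for i in range(3):
    s=manip.sense();print(s['t'],rk(s['tcp_pos']),s['tcp_pos'],s['force']); 
im,c=snap('wrist');g=cv2.cvtColor(im,cv2.COLOR_BGR2GRAY);cv2.imwrite('pics/w6.png',im);s=manip.sense();print(s['t'],rk(s['tcp_pos']),s['tcp_pos'])
E
```

```text
t: 10.67
tcp_pos: [0.5703, -0.0628, 0.0763]
tool_rot: [0.994, 0.105, -0.001, -0.0]
force: [-0.1, -0.2, -2.0]
finger_gap: 0.286
gripper_force: 49.6
10.6667 [-61.9  -2.6] [ 0.5703 -0.0628  0.0763] [-0.1114 -0.1786 -1.988 ]
10.6667 [-61.9  -2.6] [ 0.5703 -0.0628  0.0763] [-0.1114 -0.1786 -1.988 ]
10.6667 [-61.9  -2.6] [ 0.5703 -0.0628  0.0763] [-0.1114 -0.1786 -1.988 ]
10.7167 [-61.9  -2.8] [ 0.5705 -0.0627  0.0766]
```

```bash
python3 -m creep '[{"slide":[0,-1.5,0],"angular":[0,0,0],"claw":-1},{"slide":[0,-1.5,0],"angular":[0,0,0],"claw":-1},{"slide":[0,-1.5,0],"angular":[0,0,0],"claw":-1},{"slide":[0,-1.2,0],"angular":[0,0,0],"claw":-1},{"slide":[0,-0.8,0],"angular":[0,0,0],"claw":-1},{"slide":[0,-0.8,0],"angular":[0,0,0],"claw":-1},{"slide":[0,-0.8,0],"angular":[0,0,0],"claw":-1},{"slide":[0,0,0],"angular":[0,0,0],"claw":-1}]'
python3 - <<'E'
from h import *
s=manip.sense();print(rk(s['tcp_pos']),s['force'],s['ft_torque'])
E
python3 -m creep '[{"slide":[0,-0.8,0],"angular":[0,0,0],"claw":-1},{"slide":[0,-0.8,0],"angular":[0,0,0],"claw":-1},{"slide":[0,0,0],"angular":[0,0,0],"claw":-1}]'
python3 - <<'E'
from h import *
s=manip.sense();print(rk(s['tcp_pos']),s['force'],s['ft_torque'])
E
```

```text
t: 11.38
tcp_pos: [0.5533, 0.0184, 0.0773]
tool_rot: [0.994, 0.106, -0.0, -0.0]
force: [0.5, -0.2, -2.9]
finger_gap: 0.286
gripper_force: 49.6
[21.1 -3. ] [ 0.4777 -0.2484 -2.909 ] [ 0.023  -0.018   0.0257]
t: 11.63
tcp_pos: [0.5499, 0.0335, 0.0772]
tool_rot: [0.994, 0.105, -0.001, -0.0]
force: [-0.4, 0.8, -2.4]
finger_gap: 0.288
gripper_force: 49.6
[36.5 -2.9] [-0.4427  0.8137 -2.3594] [ 0.0014 -0.0916 -0.0275]
```

```bash
python3 -m creep '[{"slide":[0,-1,0],"angular":[0,0,0],"claw":-1},{"slide":[0,-1.2,0],"angular":[0,0,0],"claw":-1},{"slide":[0,-1.2,0],"angular":[0,0,0],"claw":-1},{"slide":[0,-1.2,0],"angular":[0,0,0],"claw":-1},{"slide":[0,-1.2,0],"angular":[0,0,0],"claw":-1},{"slide":[0,-1.2,0],"angular":[0,0,0],"claw":-1},{"slide":[0,-1.2,0],"angular":[0,0,0],"claw":-1},{"slide":[0,-1,0],"angular":[0,0,0],"claw":-1},{"slide":[0,0,0],"angular":[0,0,0],"claw":-1},{"slide":[0,0,0.2],"angular":[0,0,0],"claw":-1}]'
python3 - <<'E'
from h import *
s=manip.sense();print(rk(s['tcp_pos']),s['force'],s['ft_torque'])
E
```

```text
t: 12.47
tcp_pos: [0.5316, 0.123, 0.0756]
tool_rot: [0.994, 0.106, 0.0, 0.0]
force: [0.7, -0.3, -1.8]
finger_gap: 0.288
gripper_force: 49.6
[127.9  -3.7] [ 0.6861 -0.3002 -1.838 ] [-0.0377 -0.0062 -0.0087]
```

```bash
python3 -m creep '[{"slide":[0,0,0],"angular":[0,0,0],"claw":-0.1},{"slide":[0,0,0],"angular":[0,0,0],"claw":-0.1},{"slide":[0,0,0],"angular":[0,0,0],"claw":-0.1},{"slide":[0,0,-0.8],"angular":[0,0,0],"claw":-0.1},{"slide":[0,0,-2],"angular":[0,0,0],"claw":-0.1},{"slide":[0,0,-3],"angular":[0,0,0],"claw":-0.1},{"slide":[0,0,-3],"angular":[0,0,0],"claw":-0.1},{"slide":[0,0,-3],"angular":[0,0,0],"claw":-0.1},{"slide":[0,1.5,-2],"angular":[0,0,0],"claw":-0.1},{"slide":[0,3,0],"angular":[0,0,0],"claw":-0.1}]'
python3 -m creep '[{"slide":[-0.1,3.2,0],"angular":[0,0,0],"claw":-0.1},{"slide":[-0.1,3.2,0],"angular":[0,0,0],"claw":-0.1},{"slide":[-0.1,3.2,0],"angular":[0,0,0],"claw":-0.1},{"slide":[-0.1,3.2,0],"angular":[0,0,0],"claw":-0.1},{"slide":[-0.2,3.2,0],"angular":[0,0,0],"claw":-0.1},{"slide":[-0.2,3.2,0],"angular":[0,0,0],"claw":-0.1},{"slide":[-0.2,3.2,0],"angular":[0,0,0],"claw":-0.1},{"slide":[-0.2,3.2,0],"angular":[0,0,0],"claw":-0.1},{"slide":[-0.2,3.2,0],"angular":[0,0,0],"claw":-0.1},{"slide":[-0.2,3.2,0],"angular":[0,0,0],"claw":-0.1}]'
python3 -m creep '[{"slide":[-0.1,3,0],"angular":[0,0,0],"claw":0.2},{"slide":[0,1.5,0],"angular":[0,0,0],"claw":0.2},{"slide":[0,0,0],"angular":[0,0,0],"claw":0.2},{"slide":[0,0,0],"angular":[0,0,0],"claw":0.2}]'
python3 - <<'E'
from h import *
s=manip.sense();print(s['tcp_pos'],s['tool_rot']);im,c=snap('wrist');t,ct=snap('top');sd,_=snap('side')
for n,a in (('w7',im),('t7',t),('s7',sd)): cv2.imwrite(f'pics/{n}.png',a)
print(proj(c,[[.588,-.3235,.1]]))
cv2.imwrite('pics/m7.png',np.hstack([cv2.resize(im,(400,300)),cv2.resize(t,(400,300))]))
E
```

```text
t: 13.3
tcp_pos: [0.5432, 0.0798, 0.219]
tool_rot: [0.994, 0.107, 0.005, 0.0]
force: [1.0, -0.3, 0.2]
finger_gap: 0.452
gripper_force: 0.0
t: 14.13
tcp_pos: [0.5919, -0.24, 0.2141]
tool_rot: [0.994, 0.105, 0.0, 0.0]
force: [0.6, 0.3, -0.7]
finger_gap: 0.449
gripper_force: 0.0
t: 14.47
tcp_pos: [0.6001, -0.2821, 0.2133]
tool_rot: [0.995, 0.104, -0.0, -0.001]
force: [-0.7, -0.0, -0.3]
finger_gap: 0.605
gripper_force: 0.0
[ 0.6001 -0.2821  0.2133] [ 0.9945  0.1044 -0.0002 -0.0007]
[[322.2927 229.2546]]
```

View pics/m7.png

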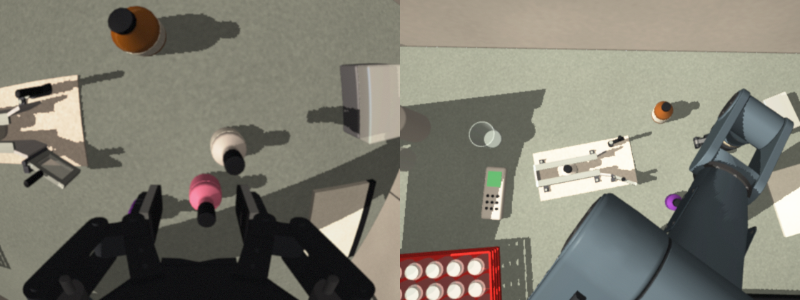

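Left (wrist): B's cap is at about (326,222), not moved. Right (top): A's cap is in the lane slot.

```bash
python3 - <<'E'
from h import *
s=manip.sense();c=cam('wrist',s['tcp_pos'],s['tool_rot']);g=cv2.cvtColor(cv2.imread('pics/w7.png'),cv2.COLOR_BGR2GRAY)
m=np.zeros_like(g);m[195:250,295:360]=(g[195:250,295:360]<60)
def res(q):
    a=np.zeros_like(g);t=np.linspace(0,2*np.pi,40)
    h=np.vstack([proj(c,np.c_[q[0]+.013*np.cos(t),q[1]+.013*np.sin(t),0*t+z]) for z in (.07,.1)])
    cv2.fillConvexPoly(a,cv2.convexHull(h.astype(np.float32)).round().astype(int),1);return int((a!=m).sum())
best=min((res((x,y)),x,y) for x in np.arange(.575,.605,.001) for y in np.arange(-.335,-.31,.001));print(m.sum(),best)
d=R.from_quat(s['tool_rot']).as_matrix();print(d.T@(np.array([best[1],best[2],.07])-s['tcp_pos'])*100)
E
```

```text
844 (193, np.float64(0.587), np.float64(-0.328))
[-2.2854  4.4325 14.331 ]
```

```bash
python3 -m creep '[{"slide":[-1.1,2.2,0],"angular":[0,0,0],"claw":0.2},{"slide":[-1.0,2.1,0],"angular":[0,0,0],"claw":0.2},{"slide":[0,0,3],"angular":[0,0,0],"claw":0.2},{"slide":[0,0,3.5],"angular":[0,0,0],"claw":0.2},{"slide":[0,0,3],"angular":[0,0,0],"claw":0.2},{"slide":[0,0,2.5],"angular":[0,0,0],"claw":0.2},{"slide":[0,0,1.5],"angular":[0,0,0],"claw":0.2},{"slide":[0,0,0.8],"angular":[0,0,0],"claw":0.2},{"slide":[0,0,0],"angular":[0,0,0],"claw":0.2},{"slide":[0,0,0],"angular":[0,0,0],"claw":0.2}]'
python3 -m creep '[{"slide":[0,0,0],"angular":[0,0,0],"claw":-1},{"slide":[0,0,0],"angular":[0,0,0],"claw":-1},{"slide":[0,0,0],"angular":[0,0,0],"claw":-1},{"slide":[0,0,0],"angular":[0,0,0],"claw":-1},{"slide":[0,0,0],"angular":[0,0,0],"claw":-1}]' 50
python3 - <<'E'
from h import *
s=manip.sense();print(rk(s['tcp_pos']),s['force'])
E
```

```text
t: 15.45
tcp_pos: [0.5895, -0.3278, 0.0708]
tool_rot: [0.994, 0.106, 0.0, 0.0]
force: [-0.0, -0.6, 0.4]
finger_gap: 0.594
gripper_force: 0.0
t: 15.87
tcp_pos: [0.5901, -0.329, 0.0723]
tool_rot: [0.994, 0.105, 0.001, 0.001]
force: [0.1, 1.3, 5.6]
finger_gap: 0.287
gripper_force: 49.2
[-326.4   34. ] [0.1419 1.3163 5.5999]
```

```bash
python3 -m creep '[{"slide":[0,0,-1],"angular":[0,0,0],"claw":-1},{"slide":[0,0,-1.5],"angular":[0,0,0],"claw":-1},{"slide":[0.5,-2,-0.5],"angular":[0,0,0],"claw":-1},{"slide":[0.8,-2.8,0],"angular":[0,0,0],"claw":-1},{"slide":[0.8,-3,0],"angular":[0,0,0],"claw":-1},{"slide":[0.8,-3,0],"angular":[0,0,0],"claw":-1},{"slide":[0.8,-3,0],"angular":[0,0,0],"claw":-1},{"slide":[0,-3,0],"angular":[0,0,0],"claw":-1},{"slide":[0,-3,0],"angular":[0,0,0],"claw":-1},{"slide":[0,-3,0],"angular":[0,0,0],"claw":-1}]'
python3 -m creep '[{"slide":[0,-2.6,0],"angular":[0,0,0],"claw":-1},{"slide":[0,-1,0],"angular":[0,0,0],"claw":-1},{"slide":[0,0,0.8],"angular":[0,0,0],"claw":-1},{"slide":[0,0,0.8],"angular":[0,0,0],"claw":-1},{"slide":[0,0,0.6],"angular":[0,0,0],"claw":-1},{"slide":[0,0,0],"angular":[0,0,0],"claw":-1},{"slide":[0,0,0],"angular":[0,0,0],"claw":-1}]'
python3 - <<'E'
from h import *
s=manip.sense();print(rk(s['tcp_pos']),s['force'])
im,c=snap('wrist');cv2.imwrite('pics/w8.png',im)
a=cv2.cvtColor(im,cv2.COLOR_BGR2GRAY);b=cv2.cvtColor(cv2.imread('pics/w6.png'),cv2.COLOR_BGR2GRAY)
for n,g in (('now',a),('A',b)): print(n,[int(g[v,276:281].mean()) for v in range(185,220,2)])
E
```

```text
t: 16.7
tcp_pos: [0.5771, -0.0967, 0.1007]
tool_rot: [0.994, 0.105, 0.0, 0.0]
force: [0.0, 0.8, -1.0]
finger_gap: 0.29
gripper_force: 49.2
t: 17.28
tcp_pos: [0.57, -0.0641, 0.0774]
tool_rot: [0.995, 0.104, -0.001, -0.0]
force: [0.8, -0.0, -1.4]
finger_gap: 0.287
gripper_force: 49.4
[-63.2  -2. ] [ 0.7609 -0.0461 -1.4223]
now [226, 226, 224, 222, 220, 199, 121, 88, 94, 93, 94, 109, 152, 99, 87, 111, 141, 164]
A [223, 224, 224, 224, 211, 115, 91, 97, 98, 97, 122, 145, 86, 89, 121, 150, 173, 185]
```

```bash
python3 -m creep '[{"slide":[0.1,-1.5,0],"angular":[0,0,0],"claw":-1},{"slide":[0,-1.5,0],"angular":[0,0,0],"claw":-1},{"slide":[0,-1.5,0],"angular":[0,0,0],"claw":-1},{"slide":[0,-1.2,0],"angular":[0,0,0],"claw":-1},{"slide":[0,-0.8,0],"angular":[0,0,0],"claw":-1},{"slide":[0,-0.8,0],"angular":[0,0,0],"claw":-1},{"slide":[0,-0.8,0],"angular":[0,0,0],"claw":-1},{"slide":[0,0,0],"angular":[0,0,0],"claw":-1}]'
python3 -m creep '[{"slide":[0,-0.8,0],"angular":[0,0,0],"claw":-1},{"slide":[0,-0.8,0],"angular":[0,0,0],"claw":-1},{"slide":[0,-0.9,0],"angular":[0,0,0],"claw":-1},{"slide":[0,-0.9,0],"angular":[0,0,0],"claw":-1},{"slide":[0,-0.5,0],"angular":[0,0,0],"claw":-1},{"slide":[0,0,0.1],"angular":[0,0,0],"claw":-1},{"slide":[0,0,0],"angular":[0,0,0],"claw":-1}]'
python3 - <<'E'
from h import *
s=manip.sense();print(rk(s['tcp_pos']),s['force'])
E
```

```text
t: 18.0
tcp_pos: [0.5533, 0.0184, 0.0784]
tool_rot: [0.994, 0.106, -0.0, -0.0]
force: [1.0, 0.4, -1.7]
finger_gap: 0.287
gripper_force: 49.3
t: 18.58
tcp_pos: [0.5457, 0.0552, 0.0772]
tool_rot: [0.994, 0.106, -0.0, 0.0]
force: [0.6, -0.1, -1.3]
finger_gap: 0.288
gripper_force: 49.3
[58.6 -3.3] [ 0.5567 -0.1291 -1.3253]
```

```bash
python3 -m creep '[{"slide":[0,0,0],"angular":[0,0,0],"claw":-0.1},{"slide":[0,0,0],"angular":[0,0,0],"claw":-0.1},{"slide":[0,0,0],"angular":[0,0,0],"claw":-0.1},{"slide":[0,0,-0.8],"angular":[0,0,0],"claw":-0.1},{"slide":[0,0,-2.2],"angular":[0,0,0],"claw":-0.1},{"slide":[0,0,-3],"angular":[0,0,0],"claw":-0.1},{"slide":[-1.4,2.3,-2.3],"angular":[0,0,0],"claw":-0.1},{"slide":[-2.2,3.6,0],"angular":[0,0,0],"claw":-0.1},{"slide":[-2.2,3.5,0],"angular":[0,0,0],"claw":-0.1},{"slide":[0,0,0],"angular":[0,0,0],"claw":-0.1}]'
python3 - <<'E'
from h import *
s=manip.sense();print(rk(s['tcp_pos']))
im,c=snap('wrist');s=manip.sense();c=cam('wrist',s['tcp_pos'],s['tool_rot']);cv2.imwrite('pics/w9.png',im)
for a in (1.8,1.9,2.0): print(a,proj(c,rackw(P,[(-6-35*np.sin(a),45-35*np.cos(a),120)])))
print(rk(s['tcp_pos']),proj(c,s['tcp_pos']))
E
```

```text
t: 19.42
tcp_pos: [0.5077, -0.0545, 0.1616]
tool_rot: [0.995, 0.102, 0.0, 0.001]
force: [-0.9, 0.1, 0.3]
finger_gap: 0.451
gripper_force: 0.0
[-40.6  56.9]
1.8 [[279.6975 238.7216]]
1.9 [[278.1682 243.7129]]
2.0 [[276.1236 248.4743]]
[-38.4  55.7] [[276.845  276.8167]]
```

View pics/w9.png

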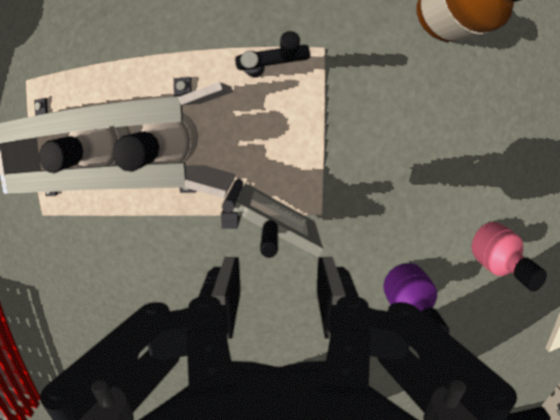

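The picture shows both white bottles upright in the lane, caps at (60,153) and (136,150). The gate peg top is at (268,246) and the button peg at (290,42). Next I grip the gate peg and shut the gate.

```bash
python3 -m creep '[{"slide":[-0.1,-0.4,1.5],"angular":[0,0,0],"claw":-0.1},{"slide":[0,0,2],"angular":[0,0,0],"claw":-0.1},{"slide":[0,0,2],"angular":[0,0,0],"claw":-0.1},{"slide":[0,0,1.8],"angular":[0,0,0],"claw":-0.1},{"slide":[0,0,0],"angular":[0,0,0],"claw":-0.1},{"slide":[0,0,0],"angular":[0,0,0],"claw":-1},{"slide":[0,0,0],"angular":[0,0,0],"claw":-1},{"slide":[0,0,0],"angular":[0,0,0],"claw":-1},{"slide":[0,0,0],"angular":[0,0,0],"claw":-1},{"slide":[0,0,0],"angular":[0,0,0],"claw":-1}]' 30
python3 - <<'E'
from h import *
s=manip.sense();print(rk(s['tcp_pos']),s['force'])
E
```

```text
t: 20.3
tcp_pos: [0.5086, -0.0478, 0.0882]
tool_rot: [0.994, 0.106, 0.001, 0.003]
force: [-0.9, -10.7, -7.9]
finger_gap: 0.126
gripper_force: 29.3
[-34.3  54.6] [ -0.8944 -10.7479  -7.869 ]
```

```bash
python3 -m creep '[{"slide":[0.8,0.34,0],"angular":[0,0,0],"claw":-1},{"slide":[0.86,0.13,0],"angular":[0,0,0],"claw":-1},{"slide":[0.87,-0.08,0],"angular":[0,0,0],"claw":-1},{"slide":[0.82,-0.3,0],"angular":[0,0,0],"claw":-1},{"slide":[0.72,-0.49,0],"angular":[0,0,0],"claw":-1},{"slide":[0.58,-0.65,0],"angular":[0,0,0],"claw":-1},{"slide":[0.4,-0.78,0],"angular":[0,0,0],"claw":-1},{"slide":[0.2,-0.85,0],"angular":[0,0,0],"claw":-1},{"slide":[0,-0.5,0],"angular":[0,0,0],"claw":-1},{"slide":[0,0,0],"angular":[0,0,0],"claw":-1}]'
python3 - <<'E'
from h import *
s=manip.sense();print(rk(s['tcp_pos']),s['force'])
E
```

```text
t: 21.13
tcp_pos: [0.5507, -0.0011, 0.0872]
tool_rot: [0.994, 0.106, -0.001, -0.0]
force: [-0.3, -0.6, -0.7]
finger_gap: 0.004
gripper_force: 0.0
[2.6 3.7] [-0.2554 -0.5532 -0.6642]
```

The grip lost the peg: the gap reads 0. I'll rise and find the gate angle numerically by fitting the peg silhouette.

```bash
python3 -m creep '[{"slide":[0,0,-2],"angular":[0,0,0],"claw":-1},{"slide":[0,0,-3.5],"angular":[0,0,0],"claw":-1},{"slide":[-1,0.5,-3.5],"angular":[0,0,0],"claw":-0.1},{"slide":[-2,1.5,-3.5],"angular":[0,0,0],"claw":-0.1},{"slide":[-2,2,-1],"angular":[0,0,0],"claw":-0.1},{"slide":[-2,0,0],"angular":[0,0,0],"claw":-0.1},{"slide":[0,0,0],"angular":[0,0,0],"claw":-0.1},{"slide":[0,0,0],"angular":[0,0,0],"claw":-0.1}]'
cat > ang.py <<'E'
from h import *
import sys
def hull(c,x,y,z0,z1,r):
    t=np.linspace(0,2*np.pi,24);return cv2.convexHull(np.vstack([proj(c,rackw(P,np.c_[x+r*np.cos(t),y+r*np.sin(t),0*t+z])) for z in (z0,z1)]).astype(np.float32))
def score(g,h,sh):  # mean inside minus mean in surrounding ring
    k=8; a=np.zeros(g.shape,np.uint8);cv2.fillConvexPoly(a,((h+sh)*k).round().astype(int),1,shift=3)
    ring=cv2.dilate(a,np.ones((9,9)))-cv2.dilate(a,np.ones((3,3)))
    return g[ring>0].mean()-g[a>0].mean()+0.0 if a.sum()>20 and ring.sum()>20 else -99
def run(name,im,c):
    g=cv2.cvtColor(im,cv2.COLOR_BGR2GRAY).astype(float)
    for part,A in (('gate',np.arange(0,2.15,.05)),('btn',np.arange(0,2.05,.05))):
        out=[]
        for a in A:
            h=hull(c,-6-35*np.sin(a),45-35*np.cos(a),80,120,6) if part=='gate' else hull(c,-22-28*np.sin(a),-60+28*np.cos(a),64,116,6)
            out+=[(round(score(g,h,np.array([dx,dy],np.float32)),1),round(a,2),dx,dy) for dx in range(-6,7,2) for dy in range(-8,5,2)]
        out.sort(reverse=True);print(name,part,[tuple(map(float,o)) for o in out[:6]])
if __name__=='__main__':
    s=manip.sense();print(rk(s['tcp_pos']),s['tcp_pos'])
    im,_=snap('wrist');cv2.imwrite('pics/%s.png'%sys.argv[1],im);run('wrist',im,cam('wrist',s['tcp_pos'],s['tool_rot']))
E
python3 ang.py w10
```

```text
t: 21.8
tcp_pos: [0.4913, -0.0561, 0.2214]
tool_rot: [0.995, 0.104, -0.0, -0.0]
force: [0.5, -0.8, 0.3]
finger_gap: 0.453
gripper_force: 0.0
[-38.8  73.3] [ 0.4913 -0.0561  0.2214]
wrist gate [(96.2, 1.45, 0.0, 2.0), (95.8, 1.4, 0.0, 4.0), (93.1, 1.5, 0.0, 0.0), (92.9, 1.7, 0.0, -8.0), (92.3, 1.55, 0.0, -2.0), (91.2, 1.65, 0.0, -6.0)]
wrist btn [(60.7, 1.6, -2.0, -2.0), (60.2, 1.65, -2.0, 0.0), (60.1, 1.4, 0.0, -8.0), (60.0, 1.65, 0.0, 0.0), (60.0, 1.6, 0.0, -2.0), (59.9, 1.7, 0.0, 2.0)]
```

```bash
python3 -m creep '[{"slide":[1.5,0.1,0],"angular":[0,0,0],"claw":-0.1},{"slide":[1.4,0.1,0],"angular":[0,0,0],"claw":-0.1},{"slide":[0,0,3],"angular":[0,0,0],"claw":-0.1},{"slide":[0,0,3],"angular":[0,0,0],"claw":-0.1},{"slide":[0,0,2],"angular":[0,0,0],"claw":-0.1},{"slide":[0,0,2],"angular":[0,0,0],"claw":-0.1},{"slide":[0,0,2],"angular":[0,0,0],"claw":-0.1},{"slide":[0,0,1.4],"angular":[0,0,0],"claw":-0.1},{"slide":[0,0,0],"angular":[0,0,0],"claw":-0.1},{"slide":[0,0,0],"angular":[0,0,0],"claw":-0.1}]'
python3 -m creep '[{"slide":[0,0,0],"angular":[0,0,0],"claw":-1},{"slide":[0,0,0],"angular":[0,0,0],"claw":-1},{"slide":[0,0,0],"angular":[0,0,0],"claw":-1},{"slide":[0,0,0],"angular":[0,0,0],"claw":-1}]' 50
python3 - <<'E'
from h import *
s=manip.sense();print(rk(s['tcp_pos']),s['force'])
E
```

```text
t: 22.68
tcp_pos: [0.5211, -0.0513, 0.0859]
tool_rot: [0.994, 0.106, -0.001, -0.001]
force: [0.1, -0.2, 0.0]
finger_gap: 0.45
gripper_force: 0.0
t: 23.02
tcp_pos: [0.5212, -0.0505, 0.0881]
tool_rot: [0.995, 0.104, 0.001, -0.001]
force: [0.4, 5.0, -0.9]
finger_gap: 0.119
gripper_force: 48.6
[-39.6  42.9] [ 0.354   4.9831 -0.9071]
```

```bash
python3 -m creep '[{"slide":[0.43,-0.05,0],"angular":[0,0,0],"claw":-1},{"slide":[0.43,-0.08,0],"angular":[0,0,0],"claw":-1},{"slide":[0.41,-0.15,0],"angular":[0,0,0],"claw":-1},{"slide":[0.4,-0.19,0],"angular":[0,0,0],"claw":-1},{"slide":[0.36,-0.25,0],"angular":[0,0,0],"claw":-1},{"slide":[0.34,-0.28,0],"angular":[0,0,0],"claw":-1},{"slide":[0,0,0],"angular":[0,0,0],"claw":-1}]'
python3 -m creep '[{"slide":[0.3,-0.33,0],"angular":[0,0,0],"claw":-1},{"slide":[0.24,-0.35,0],"angular":[0,0,0],"claw":-1},{"slide":[0.2,-0.39,0],"angular":[0,0,0],"claw":-1},{"slide":[0.16,-0.41,0],"angular":[0,0,0],"claw":-1},{"slide":[0.14,-0.68,0],"angular":[0,0,0],"claw":-1},{"slide":[0,-0.4,0],"angular":[0,0,0],"claw":-1},{"slide":[0,0,0],"angular":[0,0,0],"claw":-1},{"slide":[0,0,0],"angular":[0,0,0],"claw":-1}]'
python3 - <<'E'
from h import *
s=manip.sense();print(rk(s['tcp_pos']),s['force'])
E
```

```text
t: 23.6
tcp_pos: [0.5434, -0.0388, 0.0882]
tool_rot: [0.994, 0.106, 0.001, 0.002]
force: [-1.3, -4.7, -0.6]
finger_gap: 0.124
gripper_force: 49.2
t: 24.27
tcp_pos: [0.557, -0.0118, 0.0888]
tool_rot: [0.994, 0.105, 0.011, 0.003]
force: [13.6, 0.9, -11.9]
finger_gap: 0.094
gripper_force: 47.2
[-9.2 -0.3] [ 13.5624   0.8758 -11.936 ]
```

```bash
python3 -m creep '[{"slide":[0,0,0],"angular":[0,0,0],"claw":-0.3},{"slide":[0,0,0],"angular":[0,0,0],"claw":-0.3},{"slide":[0,0,0],"angular":[0,0,0],"claw":-0.3},{"slide":[-1,0,0],"angular":[0,0,0],"claw":-0.3},{"slide":[0,0,0],"angular":[0,0,0],"claw":-1},{"slide":[0,0,0],"angular":[0,0,0],"claw":-1},{"slide":[0,0,0],"angular":[0,0,0],"claw":-1},{"slide":[0,0,0],"angular":[0,0,0],"claw":-1}]' 40
python3 - <<'E'
from h import *
s=manip.sense();print(rk(s['tcp_pos']),s['force'])
E
```

```text
t: 24.93
tcp_pos: [0.5354, -0.0122, 0.0873]
tool_rot: [0.994, 0.105, -0.002, -0.0]
force: [-5.0, -2.1, 4.4]
finger_gap: 0.129
gripper_force: 39.2
[-5.1 21. ] [-5.0249 -2.1395  4.3687]
```

```bash
python3 -m creep '[{"slide":[0,0,0],"angular":[0,0,0],"claw":-0.3},{"slide":[0,0,0],"angular":[0,0,0],"claw":-0.3},{"slide":[0.9,0,0],"angular":[0,0,0],"claw":-0.3},{"slide":[0,0,0],"angular":[0,0,0],"claw":-0.3},{"slide":[0,0,0],"angular":[0,0,0],"claw":-1},{"slide":[0,0,0],"angular":[0,0,0],"claw":-1},{"slide":[0,0,0],"angular":[0,0,0],"claw":-1},{"slide":[0,-0.2,0],"angular":[0,0,0],"claw":-1},{"slide":[0,-0.2,0],"angular":[0,0,0],"claw":-1},{"slide":[0,0,0],"angular":[0,0,0],"claw":-1}]' 40
python3 - <<'E'
from h import *
s=manip.sense();print(rk(s['tcp_pos']),s['force'])
E
```

```text
t: 25.77
tcp_pos: [0.5466, -0.0089, 0.0873]
tool_rot: [0.994, 0.107, 0.001, 0.003]
force: [2.0, -8.9, -2.8]
finger_gap: 0.131
gripper_force: 39.1
[-4.2  9.3] [ 1.9959 -8.8692 -2.759 ]
```

Force confirms the gate is against its stop. Release, and move over to the turnbutton.

```bash
python3 -m creep '[{"slide":[0,0.2,0],"angular":[0,0,0],"claw":-0.2},{"slide":[0,0,0],"angular":[0,0,0],"claw":-0.2},{"slide":[0,0,0],"angular":[0,0,0],"claw":-0.2},{"slide":[0,0,-2.5],"angular":[0,0,0],"claw":-0.2},{"slide":[0,0,-3.5],"angular":[0,0,0],"claw":-0.2},{"slide":[0,0,-3.5],"angular":[0,0,0],"claw":-0.2},{"slide":[2.2,1.5,-3],"angular":[0,0,0],"claw":-0.2},{"slide":[2.2,1.5,0],"angular":[0,0,0],"claw":-0.2},{"slide":[0,1.5,0],"angular":[0,0,0],"claw":-0.2},{"slide":[0,0,0],"angular":[0,0,0],"claw":-0.2}]'
python3 -m creep '[{"slide":[0,0,0],"angular":[0,0,0],"claw":-0.2},{"slide":[0,0,0],"angular":[0,0,0],"claw":-0.2}]'
python3 ang.py w11
```

```text
t: 26.6
tcp_pos: [0.5992, -0.0451, 0.2126]
tool_rot: [0.995, 0.105, 0.001, 0.001]
force: [-1.1, -0.3, -0.7]
finger_gap: 0.404
gripper_force: 0.0
t: 26.77
tcp_pos: [0.5958, -0.0422, 0.2108]
tool_rot: [0.994, 0.105, -0.002, -0.001]
force: [-2.3, -0.2, -0.3]
finger_gap: 0.403
gripper_force: 0.0
[-47.2 -31.8] [ 0.5958 -0.0422  0.2108]
wrist gate [(39.6, 0.1, -6.0, -2.0), (39.3, 0.1, -6.0, 0.0), (39.3, 0.1, -6.0, -4.0), (39.1, 0.05, -4.0, 0.0), (38.8, 0.05, -4.0, -2.0), (38.7, 0.1, -6.0, -6.0)]
wrist btn [(61.9, 1.85, 0.0, 2.0), (61.9, 1.75, 0.0, -2.0), (60.6, 1.85, 6.0, -8.0), (60.5, 1.8, 0.0, 0.0), (60.4, 1.95, 2.0, 4.0), (60.3, 1.7, 0.0, -4.0)]
```

```bash
python3 -m creep '[{"slide":[1.7,0.1,0],"angular":[0,0,0],"claw":-0.2},{"slide":[1.7,0.1,0],"angular":[0,0,0],"claw":-0.2},{"slide":[0,0,3],"angular":[0,0,0],"claw":-0.2},{"slide":[0,0,3],"angular":[0,0,0],"claw":-0.2},{"slide":[0,0,2],"angular":[0,0,0],"claw":-0.2},{"slide":[0,0,2],"angular":[0,0,0],"claw":-0.2},{"slide":[0,0,2.3],"angular":[0,0,0],"claw":-0.2},{"slide":[0,0,0],"angular":[0,0,0],"claw":-0.2},{"slide":[0,0,0],"angular":[0,0,0],"claw":-0.2}]'
python3 -m creep '[{"slide":[0,0,0],"angular":[0,0,0],"claw":-1},{"slide":[0,0,0],"angular":[0,0,0],"claw":-1},{"slide":[0,0,0],"angular":[0,0,0],"claw":-1},{"slide":[0,0,0],"angular":[0,0,0],"claw":-1}]' 60
python3 - <<'E'
from h import *
s=manip.sense();print(rk(s['tcp_pos']),s['force'])
E
```

```text
t: 27.57
tcp_pos: [0.6296, -0.037, 0.0877]
tool_rot: [0.994, 0.105, -0.002, -0.001]
force: [-0.4, -0.6, -0.0]
finger_gap: 0.402
gripper_force: 0.0
t: 27.9
tcp_pos: [0.6314, -0.0361, 0.0908]
tool_rot: [0.994, 0.105, 0.0, -0.001]
force: [-1.0, 4.8, 0.3]
finger_gap: 0.114
gripper_force: 58.6
[-48.6 -67.9] [-0.983   4.7889  0.2687]
```

```bash
python3 -m creep '[{"slide":[-0.35,0.05,0],"angular":[0,0,0],"claw":-1},{"slide":[-0.34,0.02,0],"angular":[0,0,0],"claw":-1},{"slide":[-0.35,-0.03,0],"angular":[0,0,0],"claw":-1},{"slide":[-0.34,-0.07,0],"angular":[0,0,0],"claw":-1},{"slide":[-0.33,-0.12,0],"angular":[0,0,0],"claw":-1},{"slide":[-0.31,-0.15,0],"angular":[0,0,0],"claw":-1},{"slide":[-0.29,-0.2,0],"angular":[0,0,0],"claw":-1},{"slide":[-0.27,-0.22,0],"angular":[0,0,0],"claw":-1},{"slide":[0,0,0],"angular":[0,0,0],"claw":-1}]'
python3 - <<'E'
from h import *
s=manip.sense();print(rk(s['tcp_pos']),s['force'])
E
python3 -m creep '[{"slide":[-0.23,-0.27,0],"angular":[0,0,0],"claw":-1},{"slide":[-0.2,-0.28,0],"angular":[0,0,0],"claw":-1},{"slide":[-0.16,-0.31,0],"angular":[0,0,0],"claw":-1},{"slide":[-0.13,-0.33,0],"angular":[0,0,0],"claw":-1},{"slide":[-0.11,-0.55,0],"angular":[0,0,0],"claw":-1},{"slide":[0,-0.28,0],"angular":[0,0,0],"claw":-1},{"slide":[0,0,0],"angular":[0,0,0],"claw":-1},{"slide":[0,0,0],"angular":[0,0,0],"claw":-1}]'
python3 - <<'E'
from h import *
s=manip.sense();print(rk(s['tcp_pos']),s['force'])
E
```

```text
t: 28.65
tcp_pos: [0.6107, -0.0365, 0.0915]
tool_rot: [0.995, 0.104, 0.007, 0.001]
force: [9.3, 2.5, -5.1]
finger_gap: 0.116
gripper_force: 58.7
[-44.7 -47.6] [ 9.3002  2.4965 -5.1326]
t: 29.32
tcp_pos: [0.5916, -0.024, 0.0914]
tool_rot: [0.994, 0.106, -0.001, 0.004]
force: [-7.7, -17.0, 4.9]
finger_gap: 0.113
gripper_force: 60.5
[-28.4 -31.5] [ -7.6726 -17.025    4.8604]
```

```bash
python3 -m creep '[{"slide":[0,0.5,0],"angular":[0,0,0],"claw":-0.3},{"slide":[0,0,0],"angular":[0,0,0],"claw":-0.3},{"slide":[0,0,0],"angular":[0,0,0],"claw":-0.3},{"slide":[0,0,0],"angular":[0,0,0],"claw":-1},{"slide":[0,0,0],"angular":[0,0,0],"claw":-1},{"slide":[0,0,0],"angular":[0,0,0],"claw":-1},{"slide":[0,0,0],"angular":[0,0,0],"claw":-1}]' 25
python3 - <<'E'
from h import *
s=manip.sense();print(rk(s['tcp_pos']),s['force'])
E
python3 -m creep '[{"slide":[0,-0.2,0],"angular":[0,0,0],"claw":-1},{"slide":[0,-0.2,0],"angular":[0,0,0],"claw":-1},{"slide":[0,0,0],"angular":[0,0,0],"claw":-1},{"slide":[0,0,0],"angular":[0,0,0],"claw":-1}]'
python3 - <<'E'
from h import *
s=manip.sense();print(rk(s['tcp_pos']),s['force'])
E
```

```text
t: 29.9
tcp_pos: [0.5938, -0.0229, 0.0897]
tool_rot: [0.994, 0.106, 0.0, 0.0]
force: [-0.6, -1.1, 4.6]
finger_gap: 0.126
gripper_force: 25.4
[-27.9 -33.9] [-0.6233 -1.1065  4.6212]
t: 30.23
tcp_pos: [0.5929, -0.0211, 0.0897]
tool_rot: [0.994, 0.106, -0.0, 0.002]
force: [-1.5, -6.3, 5.8]
finger_gap: 0.13
gripper_force: 25.6
[-25.9 -33.4] [-1.5171 -6.3332  5.7715]
```

```bash
python3 -m creep '[{"slide":[0,-0.2,0],"angular":[0,0,0],"claw":-1},{"slide":[0,-0.2,0],"angular":[0,0,0],"claw":-1},{"slide":[0,0,0],"angular":[0,0,0],"claw":-1},{"slide":[0,0,0],"angular":[0,0,0],"claw":-1}]'
python3 - <<'E'
from h import *
s=manip.sense();print(rk(s['tcp_pos']),s['force'])
E
python3 -m creep '[{"slide":[0,-0.2,0],"angular":[0,0,0],"claw":-1},{"slide":[0,0,0],"angular":[0,0,0],"claw":-1},{"slide":[0,0,0],"angular":[0,0,0],"claw":-1}]'
python3 - <<'E'
from h import *
s=manip.sense();print(rk(s['tcp_pos']),s['force'])
E
```

```text
t: 30.57
tcp_pos: [0.5911, -0.0177, 0.0897]
tool_rot: [0.994, 0.106, -0.001, 0.002]
force: [-4.5, -9.2, 6.7]
finger_gap: 0.131
gripper_force: 25.8
[-22.2 -32.4] [-4.4529 -9.1579  6.7448]
t: 30.82
tcp_pos: [0.5902, -0.0157, 0.0897]
tool_rot: [0.994, 0.106, -0.002, 0.002]
force: [-5.3, -9.0, 6.5]
finger_gap: 0.127
gripper_force: 25.8
[-20.1 -31.9] [-5.2799 -8.9533  6.4922]
```

```bash
python3 -m creep '[{"slide":[0,0.2,0],"angular":[0,0,0],"claw":-0.2},{"slide":[0,0.2,0],"angular":[0,0,0],"claw":-0.2},{"slide":[0,0,0],"angular":[0,0,0],"claw":-0.2},{"slide":[0,0,-2.5],"angular":[0,0,0],"claw":-0.2},{"slide":[0,0,-3],"angular":[0,0,0],"claw":-0.2},{"slide":[0,0,-3],"angular":[0,0,0],"claw":-0.2},{"slide":[-2.5,1.8,-3],"angular":[0,0,0],"claw":-0.2},{"slide":[-2.7,1.8,-2.6],"angular":[0,0,0],"claw":-0.2},{"slide":[-2.8,1.8,0],"angular":[0,0,0],"claw":-0.2},{"slide":[0,0,0],"angular":[0,0,0],"claw":-0.2}]'
python3 -m creep '[{"slide":[0,0,0],"angular":[0,0,0],"claw":-0.2},{"slide":[0,0,0],"angular":[0,0,0],"claw":-0.2},{"slide":[0,0,0],"angular":[0,0,0],"claw":-0.2}]'
cat > cmp.py <<'E'
# fit TCP pose error via rack-plate patches between w1 and the new picture, then find pegs/bar by template matching from w1
from h import *
import sys
s=manip.sense();im,_=snap('wrist');cv2.imwrite('pics/%s.png'%sys.argv[1],im);print(rk(s['tcp_pos']),s['tcp_pos'],s['tool_rot'])
a=cv2.cvtColor(cv2.imread('pics/w1.png'),cv2.COLOR_BGR2GRAY);b=cv2.cvtColor(im,cv2.COLOR_BGR2GRAY)
c1=cam('wrist',[0.5253,-0.0934,0.231],[0.9943,0.1068,-0.0004,0]);c2=cam('wrist',s['tcp_pos'],s['tool_rot'])
for n,Q,w in (('button_pivot',(-22,-60,62),6),('bar end',(-22,-18,62),6),('btn peg',(-22,-32,116),5),('gate peg',(-6,10,120),6),('gate free end',(-6,-33,78),6),('gate hinge end',(-6,40,78),6),('plate corner',(-85,-80,4),8),('rail end',(30,-16,66),7)):
    p1=proj(c1,rackw(P,[Q]))[0].round().astype(int);p2=proj(c2,rackw(P,[Q]))[0]-proj(c1,rackw(P,[Q]))[0]
    if n=='btn peg': p1=p1+[3,0]
    t=a[p1[1]-w:p1[1]+w+1,p1[0]-w:p1[0]+w+1];q=(p1+p2.round()).astype(int);k=w+9
    r=cv2.matchTemplate(cv2.resize(b[q[1]-k:q[1]+k+1,q[0]-k:q[0]+k+1],None,fx=4,fy=4,interpolation=1),cv2.resize(t,None,fx=4,fy=4,interpolation=1),cv2.TM_CCOEFF_NORMED)
    _,v,_,l=cv2.minMaxLoc(r);print(n,'score %.2f'%v,'residual px',np.array(l)/4-9+q-p1-p2)
E
python3 cmp.py w12
```

```text
t: 31.65
tcp_pos: [0.5234, -0.0884, 0.2307]
tool_rot: [0.995, 0.104, -0.0, 0.001]
force: [-1.1, 1.2, -0.3]
finger_gap: 0.403
gripper_force: 0.0
t: 31.9
tcp_pos: [0.5266, -0.0853, 0.2286]
tool_rot: [0.994, 0.106, -0.0, -0.0]
force: [-0.1, -0.4, -0.4]
finger_gap: 0.4
gripper_force: 0.0
[-74.8  44.9] [ 0.5266 -0.0853  0.2286] [ 0.9944  0.1057 -0.0002 -0.0004]
button_pivot score 1.00 residual px [ 0.0841 -0.0191]
bar end score 0.93 residual px [-1.2202  0.2844]
btn peg score 0.95 residual px [-1.5019  0.1175]
gate peg score 0.99 residual px [-0.739   0.0461]
gate free end score 0.97 residual px [-1.0161  0.3453]
gate hinge end score 1.00 residual px [-0.0149  0.1804]
plate corner score 1.00 residual px [-0.108   0.0211]
rail end score 0.18 residual px [9.3368 2.61  ]
```

Pixel comparison with the starting picture shows the gate fully shut, about 1 mm tighter than at the start. The turnbutton is back square to within about 0.04 rad. Both bottles are in the lane and the arm is clear, so I'm handing in.

```bash
python3 -c "
from station import ticket
print(ticket.sign_off())"
```

```text
the job is handed in; nothing more can be done
None
```

Job handed in: both white bottles I found are upright inside the rack, the gate is shut against its stop with the turnbutton across it (within about 0.04 rad of its starting position), and the arm never reached for the beaker, meter, reagent bottle or look-alikes.

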